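Sweep offcuts off the fabrication plate into the scrap tray

TASK

Clear the raised steel plate: with the fingers closed, sweep the four small steel offcuts (two round slugs, a small block and a hexagonal one) along the plate and over its end so that all of them drop into the open scrap tray. Only push them: do not pick any of them up. Leave the two pipe fittings standing where they are on the plate.

Things in the scene. Friction and masses are not known exactly. Their poses are not given: they have to be found in the camera images.
- plate: Raised fixed steel plate, 250 mm along its own x, 400 mm along its own y, 14 mm thick, on two bar feet; its top is 60 mm above the bench. Origin on the bench under the plate's centre, z up. The two long edges (x = +-115 to +-125 mm) carry kerbs 14 mm high; the two ends (y = +-200 mm) are open and plain, without kerb or lip. It does not move.
- tray: Open-topped sheet metal scrap tray, empty at the start, 250 mm along its x, 150 mm along its y, 40 mm high, walls and floor 4 mm. Stands fixed on the bench across one end of the plate (either its +y or its -y end) with its nearer wall tucked 12 mm under the overhanging end, so that what is pushed over that end falls into it; its axes are parallel to the plate's. Origin at the centre of its underside, 263 mm from the plate's origin.
- case: Closed flat plastic case, 250 x 150 x 38 mm, fixed in the same way across the other end of the plate. Not the scrap tray. Origin at the centre of its underside.
- slug_tall: Round steel slug, 24 mm diameter, 20 mm high, standing on its flat end, 50 to 100 g. Lies loose on the plate, its long middle strip (within 48 mm of the plate's long centre line). Origin at its centre; z is upward at the start.
- slug_flat: Round flat steel slug, 26 mm diameter, 12 mm high, 50 g. Lies loose on the plate, its long middle strip (within 48 mm of the plate's long centre line). Origin at its centre; z is upward at the start.
- block: Small rectangular steel block, 22 x 14 x 16 mm high, 30 to 55 g. Lies loose on the plate, its long middle strip (within 48 mm of the plate's long centre line). Origin at its centre; z is upward at the start.
- nut: Hexagonal steel offcut like a nut, 22 mm across its flats, 14 mm high, 40 g. Lies loose on the plate, its long middle strip (within 48 mm of the plate's long centre line). Origin at its centre; z is upward at the start.
- socket: Pipe socket to be left alone: plain steel tube, 38 mm outer diameter, 36 mm high, standing loose on the plate beside one of the kerbs, its axis 86 to 92 mm from the plate's long centre line. Origin at the centre of its underside, z up.
- nipple: Pipe nipple to be left alone: hexagonal foot 34 mm across flats, 14 mm high, with a threaded round neck of 26 mm diameter, 46 mm high in all, standing loose on the plate beside the other kerb, its axis 86 to 92 mm from the plate's long centre line. Origin at the centre of its underside, z up.

How it is judged:
At the end, for the whole second after the job is handed in: The centres of all four offcuts are inside the scrap tray's walls and below its rim, at rest; both fittings stand upright (within 0.25 rad) and are within 15 mm of where they stood (x of slug_tall in the frame of tray between -0.121 and 0.121 m and y of slug_tall in the frame of tray between -0.071 and 0.071 m and z of each of slug_tall, slug_flat, block, nut in the frame of tray below 0.04 m and linear speed of each of slug_tall, slug_flat, block, nut below 0.02 m/s and x of slug_flat in the frame of tray between -0.121 and 0.121 m and y of slug_flat in the frame of tray between -0.071 and 0.071 m and x of block in the frame of tray between -0.121 and 0.121 m and y of block in the frame of tray between -0.071 and 0.071 m and x of nut in the frame of tray between -0.121 and 0.121 m and y of nut in the frame of tray between -0.071 and 0.071 m and distance of each of socket, nipple from where it was at the start of the episode below 0.015 m and angle between each of socket, nipple's own z axis and vertical below 0.25 rad); the robot touches nothing.
It fails at once if an offcut is lifted off the plate or out of the tray (its centre more than 25 mm above the plate's top) (z of any of slug_tall, slug_flat, block, nut in the frame of plate above 0.085 m).
It fails at once if an offcut is carried out over the tray instead of dropping off the plate's end (over 33 mm beyond the end and not below the plate's top) ((z of slug_tall in the frame of plate above 0.062 m and y of slug_tall in the frame of tray between -0.03 and 0.03 m) or (z of slug_flat in the frame of plate above 0.062 m and y of slug_flat in the frame of tray between -0.03 and 0.03 m) or (z of block in the frame of plate above 0.062 m and y of block in the frame of tray between -0.03 and 0.03 m) or (z of nut in the frame of plate above 0.062 m and y of nut in the frame of tray between -0.03 and 0.03 m)).
It fails at once if an offcut lands anywhere but on the plate or in the tray ((z of slug_tall in the frame of plate below 0.058 m and (y of slug_tall in the frame of tray above 0.075 m or y of slug_tall in the frame of tray below -0.075 m or x of slug_tall in the frame of tray above 0.125 m or x of slug_tall in the frame of tray below -0.125 m)) or (z of slug_flat in the frame of plate below 0.058 m and (y of slug_flat in the frame of tray above 0.075 m or y of slug_flat in the frame of tray below -0.075 m or x of slug_flat in the frame of tray above 0.125 m or x of slug_flat in the frame of tray below -0.125 m)) or (z of block in the frame of plate below 0.058 m and (y of block in the frame of tray above 0.075 m or y of block in the frame of tray below -0.075 m or x of block in the frame of tray above 0.125 m or x of block in the frame of tray below -0.125 m)) or (z of nut in the frame of plate below 0.058 m and (y of nut in the frame of tray above 0.075 m or y of nut in the frame of tray below -0.075 m or x of nut in the frame of tray above 0.125 m or x of nut in the frame of tray below -0.125 m))).
It fails at once if a fitting is moved more than 15 mm or tipped more than 0.25 rad (distance of any of socket, nipple from where it was at the start of the episode above 0.015 m or angle between any of socket, nipple's own z axis and vertical above 0.25 rad).
It also fails if it takes over 67 s, if anything falls off the work surface, if the arm or the gripper's body presses on something with over 40 N, if the wrist force passes 120 N, or if a joint passes its speed limit or range.

ROBOT

A 6-joint arm with a two-finger parallel gripper is mounted at the origin on the work surface. World frame = base frame: x ahead of the robot, y to its left, z up, the work surface at z = 0. Lengths are in m, angles in rad, forces in N, time in s.
With the tool pointing down it reaches from about 0.325 to 0.9 m from the base axis. Payload 3.5 kg.
Tool frame: the origin (TCP) lies midway between the tips of the shut fingers; the grasp point (between the pads) lies 19 mm behind it (tcp_to_grasp is the distance from the TCP to the grasp point, in m); x points along the fingers, y is the direction in which the jaws open and shut, and the axes are right-handed (so a half turn about x gives the same grasp; the last joint's range is limited). The gripper opens to 85 mm and grips with 20 to 120 N. Pads are 22 mm wide; open, the fingers measure 114 mm over their backs; the gripper's body (76 mm by 85 mm) begins 54 mm behind the grasp point. The pads swing forward as they close: fully open they stand 13 mm farther back than shut.
Start: joints at [1.195, 0.276, -0.026, 1.268, 0, 1.467], TCP at [0.168, 0.602, 0.231] pointing down, gripper open.
Joint ranges: [-3.12, 3.12], [-0.85, 1.88], [-1.08, 1.24], [-1.95, 2.15], [-1.57, 1.53], [-3.14, 3.14]. Speed limits (rad/s): [2.57, 2.57, 3.14, 3.14, 3.14, 3.14].

INTERFACE

Orientations are given as [roll, pitch, yaw] about the fixed x, y, z axes, in that order (R = Rz(yaw) Ry(pitch) Rx(roll)).
In Python, from bench import observe, capture, close_job, tcp_to_grasp gives the robot as it stands.
- The arm moves only by the tool servo_tool, never from a script. Its arguments are lists of equal length, an entry for each row: "translation": the shift along the world's x, y, z in mm, a list of three; "angular": the turn, a rotation vector about the world's x, y, z in rad, a list of three. In form: {"translation": [[x, y, z], ...], "angular": [[ax, ay, az], ...]}. A call has 1 to 12 rows; each row shifts and turns the commanded pose from where the row before left it; what a row does not reach is not made up. A row lasts 1/8 s, in which the tool goes at most 62.5 mm and 10.7 degrees, less where a joint would pass 70% of its speed; a pose out of reach is approached as far as the arm can. A call with a gripper value outside its range is refused whole. "hand" is the opening, from 0 (shut) to 1 (fully open), set as the call begins (left out, the last holds). The fingers move at their own pace and stop on an object; "grip_force" is the grip in N (left out, the last holds). Time passes only in rows, so rows that do not move let the fingers close. It gives the time, the measured TCP pose, the force and the opening at its end, in the units of the state.
- observe(): the state, without advancing time (a new reading comes with each control period).
- capture(name): name is "side" or "top"; returns a dict with "pixels" (480x640x3 uint8, red, green, blue), "fx", "fy", "cx", "cy" (pixels), "rvec" (rotation vector, rad) and "tvec" (3), from world to camera coordinates, as OpenCV has them. Camera axes: x right, y down, z forward; pixel columns grow to the right and rows downward; lengths in m; the calibration is good to about 2 mm. A picture is of the moment at which its call begins. There is no depth.
- close_job(): hands the job in, once; it reports no verdict.
The state is a dict: "t": time; "q": joint angles; "qd": joint speeds; "joint_efforts": joint torques, N m; "eef_pos": TCP position; "eef_rot": TCP orientation; "contact_force": force on the tool from outside, world axes, zero at the start; "ft_torque": the same for the moment, N m; "grip_width": opening from 0.0 (shut) to 1.0 (fully open).
Only numpy, scipy, OpenCV 4.12 (cv2) and the standard library are available. Lean on these libraries where they do the work, as an engineer would, in place of code of your own. Each camera call takes 0.05 s, during which the arm holds its last target.

## Working session

There is one attempt and no reset: what is moved stays moved. The work goes in short steps, Python scripts to look and compute and a tool call to move; the robot and the scene stay as the last step left them, time stands still between calls to the robot, and variables do not carry over. Pictures are saved under pics/ and viewed, and the job is handed in when it is done.

Besides the shell and the picture viewer there is one more tool, called after "Emit:" by a JSON object that holds its "name" and its "arguments". servo_tool: Moves the arm, as the interface text tells. Its arguments: {"type":"object","properties":{"translation":{"type":"array"},"angular":{"type":"array"},"hand":{"type":"number"},"grip_force":{"type":"number"}},"required":["translation","angular"]}

```bash
mkdir -p pics; python3 - <<'E'
from bench import observe, capture, tcp_to_grasp
import cv2,pickle
print(observe(), tcp_to_grasp)
for n in("top","side"):
    c=capture(n); pickle.dump(c,open(n+"0.pkl","wb")); cv2.imwrite(f"pics/{n}0.png",c["pixels"][:,:,::-1])
    print({k:v for k,v in c.items() if k!="pixels"})
E
```

```text
{'t': 0.0, 'q': array([ 1.19461573e+00,  2.77140417e-01, -2.78905961e-02,  1.26797767e+00,
        2.03134519e-05,  1.46736886e+00]), 'qd': array([-1.19727423e-04, -2.43835739e-06,  1.43474688e-03, -7.95763084e-04,
        1.88763034e-03, -2.14241454e-03]), 'joint_efforts': array([-9.51613183e-04, -4.45509267e+01,  2.95202798e+01,  1.65195490e-02,
       -9.98282894e-05, -8.28341342e-07]), 'eef_pos': array([0.16810002, 0.60116767, 0.2301505 ]), 'eef_rot': array([-1.68340535,  1.56858388, -1.9561585 ]), 'contact_force': array([-0.56253379, -0.19832496,  0.14827385]), 'ft_torque': array([-0.03361946, -0.06808968,  0.03935802]), 'grip_width': 1.0011642791935864} 0.0187
{'fx': 527.9315891264638, 'fy': 527.9315891264638, 'cx': 323.26227444375894, 'cy': 244.66331647406162, 'rvec': array([ 2.14478142, -2.09588393,  0.20895122]), 'tvec': array([0.01406794, 0.57926083, 0.90026566])}
{'fx': 503.8005478079918, 'fy': 503.8005478079918, 'cx': 314.78354485320625, 'cy': 227.47125829801342, 'rvec': array([ 2.09193239, -0.58843744,  0.30681739]), 'tvec': array([-0.48304303,  0.2379921 ,  0.58932546])}
```

View pics/top0.png

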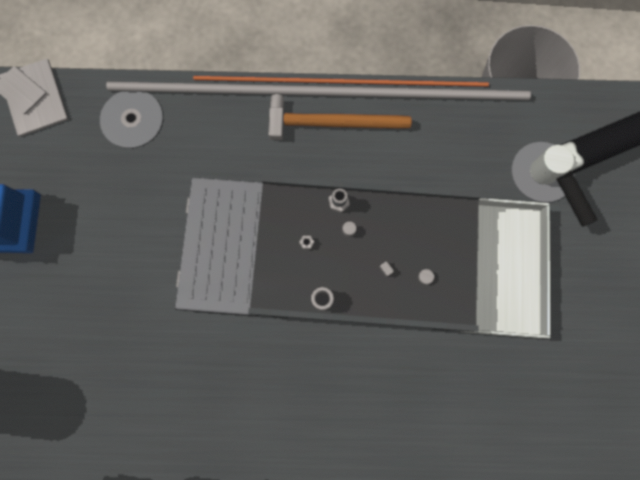

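View pics/side0.png

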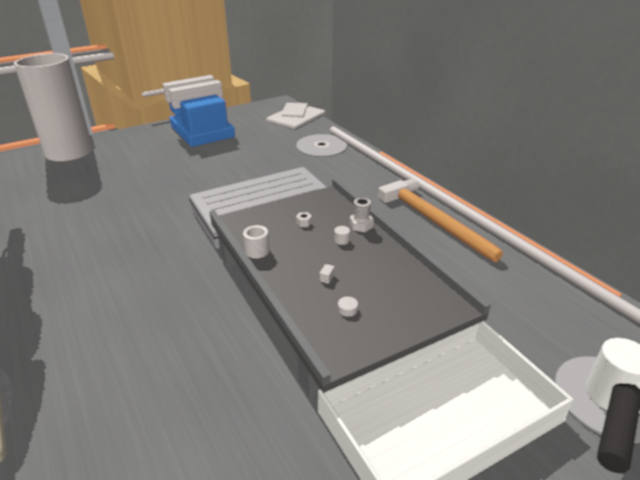

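The top view shows the open tray at the right end (cols 478–550) and the ribbed case at the left end. On the plate are the nut at (307,242), the tall slug at (349,228), the block at (387,268) and the flat slug at (427,277). The nipple is at (339,198) and the socket at (322,298). Next I'll measure these.

```bash
cat > h.py <<'E'
import numpy as np,cv2,pickle
def ray(c,uv,z):
    R,_=cv2.Rodrigues(c["rvec"]); o=-R.T@c["tvec"]
    d=R.T@np.array([(uv[0]-c["cx"])/c["fx"],(uv[1]-c["cy"])/c["fy"],1.])
    return o+d*(z-o[2])/d[2]
def blobs(c,thr=110,poly=None):
    g=cv2.cvtColor(c["pixels"],cv2.COLOR_RGB2GRAY)
    m=(g>thr).astype(np.uint8)
    n,l,s,ce=cv2.connectedComponentsWithStats(m)
    return [(s[i],ce[i]) for i in range(1,n) if 25<s[i][4]<900]
E
python3 - <<'E'
from h import *
np.set_printoptions(precision=4,suppress=True)
c=pickle.load(open("top0.pkl","rb"))
for s,ce in blobs(c,85):
    if 255<ce[0]<478 and 175<ce[1]<330: print(s,ce,ray(c,ce,.075)[:2])
R,_=cv2.Rodrigues(c["rvec"]);print("cam",-R.T@c["tvec"])
print("corners")
for p,z in [((262,183),.06),((250,312),.06),((479,200),.06),((476,328),.06),((550,203),.04),((549,337),.04),((192,180),.038),((178,307),.038)]: print(p,ray(c,p,z))
im=c["pixels"][170:345,240:560,::-1]; cv2.imwrite("pics/zoom0.png",cv2.resize(im,None,fx=2.5,fy=2.5,interpolation=cv2.INTER_CUBIC))
E
```

```text
[328 188  21  24 283] [337.742  200.3498] [0.6573 0.0031]
[342 221  15  15 175] [348.7543 227.6743] [ 0.6071 -0.0174]
[299 235  15  14 150] [305.9467 241.5333] [0.5801 0.0583]
[379 261  15  15 139] [385.9928 268.1942] [ 0.5355 -0.084 ]
[418 268  17  17 212] [425.783  276.0142] [ 0.5232 -0.1539]
[310 286  24  24 305] [321.4328 297.6426] [0.481  0.0285]
[289 312  18   4  33] [298.1212 313.7576] [0.4522 0.0682]
cam [0.3942 0.0275 0.995 ]
corners
(262, 183) [0.6914 0.1431 0.06  ]
(250, 312) [0.4543 0.1536 0.06  ]
(479, 200) [ 0.6684 -0.2569  0.06  ]
(476, 328) [ 0.4355 -0.2436  0.06  ]
(550, 203) [ 0.6717 -0.3961  0.04  ]
(549, 337) [ 0.4235 -0.3794  0.04  ]
(192, 180) [0.7011 0.2784 0.038 ]
(178, 307) [0.4617 0.2867 0.038 ]
```

View pics/zoom0.png

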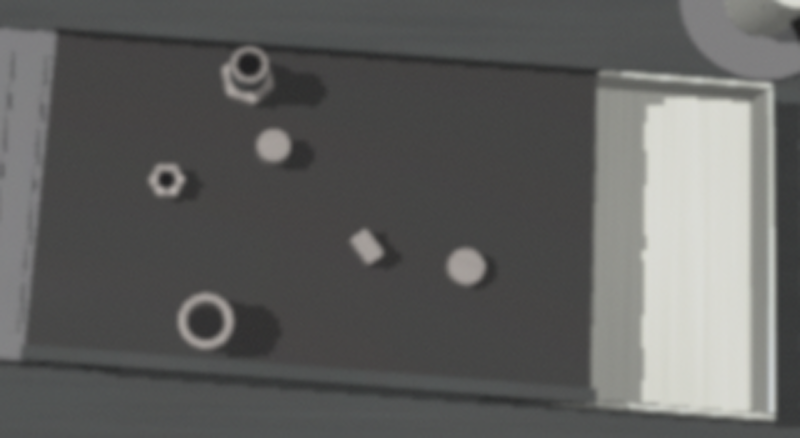

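```bash
cat >> h.py <<'E'
O=np.array([.5624,-.051]);U=np.array([-.055,-.9985]);V=np.array([.9985,-.055])
def sv(p): d=np.asarray(p)[:2]-O; return np.array([d@U,d@V])*1000
def w(s,v): return (O+U*s/1000+V*v/1000)*1000
E
python3 - <<'E'
from h import *
from bench import observe
from scipy.spatial.transform import Rotation as Ro
np.set_printoptions(precision=4,suppress=True)
o=observe();print(Ro.from_euler("xyz",o["eef_rot"]).as_matrix())
c=pickle.load(open("top0.pkl","rb"))
for n,p,z in [("tall",(348.75,227.67),.079),("nut",(306,241.5),.073),("block",(386,268.2),.075),("flat",(425.8,276),.071),("nipple",(339,198),.1),("socket",(321.5,297.6),.094)]: print(n,ray(c,p,z),sv(ray(c,p,z)))
for s,v in [(75,-33),(-140,12)]: print(w(s,v))
c=pickle.load(open("side0.pkl","rb"))
for n,p,z in [("tall",(342.5,231),.08),("nut",(304,217),.074),("block",(328,269),.076),("flat",(348,303),.072)]: print(n,sv(ray(c,p,z)))
E
```

```text
[[-0.0008  0.2694  0.963 ]
 [-0.0019  0.963  -0.2694]
 [-1.     -0.002  -0.0002]]
tall [ 0.6062 -0.0172  0.079 ] [-36.1237  41.8935]
nut [0.5805 0.0583 0.073 ] [-110.1341   12.0915]
block [ 0.5355 -0.084   0.075 ] [ 34.4525 -25.0722]
flat [ 0.5238 -0.1548  0.071 ] [105.7255 -32.8231]
nipple [0.6545 0.0016 0.1   ] [-57.632  89.029]
socket [0.4793 0.0283 0.094 ] [-74.6592 -87.3281]
[ 525.3245 -124.0725]
[582.082  88.13 ]
tall [-31.9751  39.2335]
nut [-105.7903    9.1391]
block [ 36.1768 -25.0293]
flat [106.9604 -34.6189]
```

Emit:
{"name": "servo_tool", "arguments": {"translation": [[30,-40,0],[30,-40,0],[30,-40,0],[30,-40,0],[30,-40,0],[30,-40,0],[30,-40,0],[30,-40,0],[30,-40,0],[30,-40,0],[30,-40,0],[30,-40,0]], "angular": [[0,0,-0.08],[0,0,-0.08],[0,0,-0.08],[0,0,-0.08],[0,0,-0.08],[0,0,-0.08],[0,0,-0.08],[0,0,-0.08],[0,0,-0.08],[0,0,-0.08],[0,0,-0.08],[0,0,-0.08]], "hand": 0, "grip_force": 40}}

```text
t: 1.6
eef_pos: [0.5289, 0.1204, 0.2309]
eef_rot: [-2.086, 1.57, 2.961]
contact_force: [0.2, 1.0, -0.8]
grip_width: 0.002
```

Emit:
{"name": "servo_tool", "arguments": {"translation": [[0,-49,-14],[0,-49,-14],[0,-49,-14],[0,-49,-14],[0,-49,-14],[0,0,0],[0,0,0]], "angular": [[0,0,-0.08],[0,0,-0.08],[0,0,-0.08],[0,0,-0.08],[0,0,-0.073],[0,0,0],[0,0,0]]}}

```text
t: 2.48
eef_pos: [0.528, -0.1228, 0.161]
eef_rot: [-2.329, 1.57, 2.328]
contact_force: [1.0, -0.1, -0.4]
grip_width: -0.002
```

```bash
cat > st.py <<'E'
from h import *
from bench import observe,capture
from scipy.spatial.transform import Rotation as Ro
import sys
np.set_printoptions(precision=3,suppress=True)
o=observe();print(o["t"],o["eef_pos"]*1000,"sv",sv(o["eef_pos"]),"y",Ro.from_euler("xyz",o["eef_rot"]).as_matrix()[:,1],o["contact_force"],o["grip_width"],o["q"])
for k in sys.argv[2:]:
    c=capture(k);pickle.dump(c,open(f"{k}{sys.argv[1]}.pkl","wb"));cv2.imwrite(f"pics/{k}{sys.argv[1]}.png",c["pixels"][:,:,::-1])
E
python3 st.py 1 side
```

```text
2.475 [ 528.001 -122.762  161.006] sv [ 73.547 -30.401] y [ 0.998 -0.055 -0.001] [ 0.997 -0.071 -0.384] -0.0022961569125047763 [-0.348  0.179 -0.303  1.089  0.001  1.278]
```

View pics/side1.png

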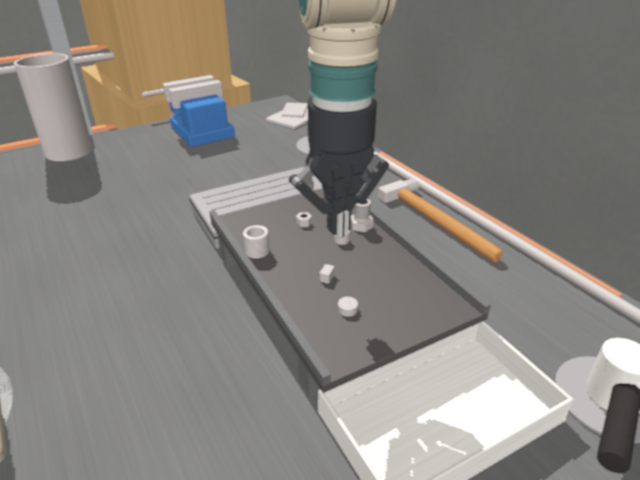

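The fingers are shut and hanging above the plate, with the tip just behind the flat slug's line. The side view shows all four offcuts and both fittings undisturbed.

Emit:
{"name": "servo_tool", "arguments": {"translation": [[-3,0,-40],[0,0,-40],[0,0,-10],[0,0,-5],[0,0,0]], "angular": [[0,0,0],[0,0,0],[0,0,0],[0,0,0],[0,0,0]]}}

```text
t: 3.15
eef_pos: [0.5266, -0.1231, 0.0675]
eef_rot: [1.294, 1.569, -0.331]
contact_force: [-0.2, -0.0, -0.0]
grip_width: 0.004
```

```bash
python3 st.py 2 side top; python3 -c "
import cv2
im=cv2.imread('pics/side2.png')[150:400,200:520];a=cv2.resize(im,None,fx=2.5,fy=2.3,interpolation=2);cv2.imwrite('pics/z2.png',a)"
```

```text
3.15 [ 526.573 -123.081   67.543] sv [ 73.943 -31.809] y [ 0.999 -0.054  0.002] [-0.245 -0.01  -0.026] 0.0040648686030396175 [-0.349  0.27  -0.411  0.888  0.     1.276]
```

View pics/z2.png

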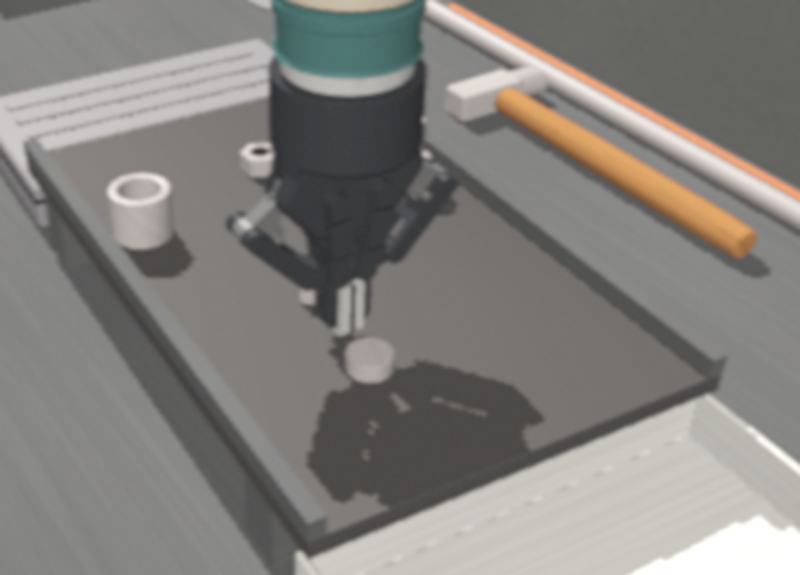

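View pics/top2.png

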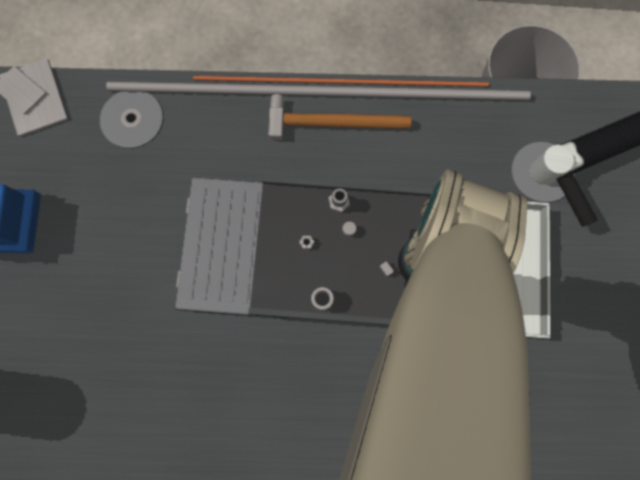

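Emit:
{"name": "servo_tool", "arguments": {"translation": [[-1,0,-2.5],[-0.8,-15,0],[-0.8,-15,0],[-0.8,-15,0],[-0.8,-15,0],[-0.8,-15,0],[-0.8,-15,0],[-0.5,-8,0],[-0.3,-6,0],[-0.3,-6,0],[-0.3,-6,0],[0,0,0]], "angular": [[0,0,0],[0,0,0],[0,0,0],[0,0,0],[0,0,0],[0,0,0],[0,0,0],[0,0,0],[0,0,0],[0,0,0],[0,0,0],[0,0,0]]}}

```text
t: 4.75
eef_pos: [0.5183, -0.2395, 0.0638]
eef_rot: [0.726, 1.57, -0.9]
contact_force: [0.0, -0.3, 0.6]
grip_width: 0.001
```

```bash
python3 st.py 3 side
```

```text
4.75 [ 518.307 -239.475   63.844] sv [190.617 -33.661] y [ 0.998 -0.055  0.   ] [ 0.049 -0.295  0.628] 0.0014190835723763146 [-0.546  0.322 -0.346  0.902 -0.     1.08 ]
```

View pics/side3.png

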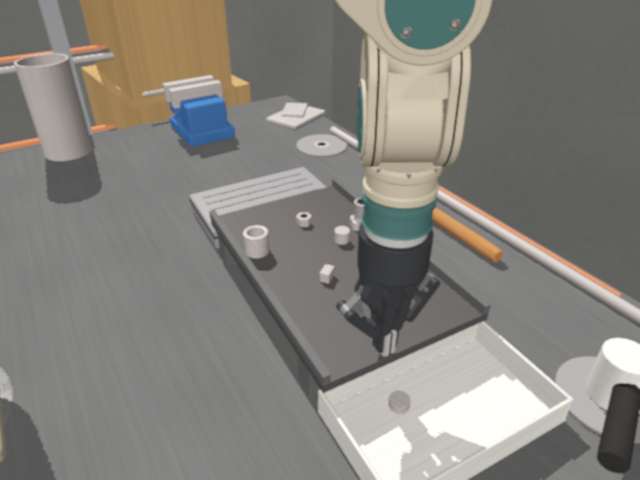

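The flat slug is lying in the tray at (400,402). The block is next.

Emit:
{"name": "servo_tool", "arguments": {"translation": [[0,0,45],[4.8,47.5,0],[4.8,47.5,0],[4.8,47.5,0],[4.8,47.5,0],[0,0,-20],[0,0,-18],[0,0,-6],[0,0,0]], "angular": [[0,0,0],[0,0,0],[0,0,0],[0,0,0],[0,0,0],[0,0,0],[0,0,0],[0,0,0],[0,0,0]]}}

```text
t: 5.92
eef_pos: [0.5371, -0.049, 0.0646]
eef_rot: [-1.759, 1.57, 2.898]
contact_force: [-0.2, -1.3, 0.6]
grip_width: -0.001
```

```bash
python3 st.py 4 side;python3 -c "
import cv2
im=cv2.imread('pics/side4.png')[150:400,200:520];a=cv2.resize(im,None,fx=2.5,fy=2.3,interpolation=2);cv2.imwrite('pics/z4.png',a)"
```

```text
5.925 [537.064 -49.029  64.595] sv [ -0.574 -25.406] y [ 0.998 -0.055 -0.001] [-0.242 -1.251  0.604] -0.0005743967183921273 [-0.211  0.273 -0.414  0.885  0.     1.415]
```

View pics/z4.png

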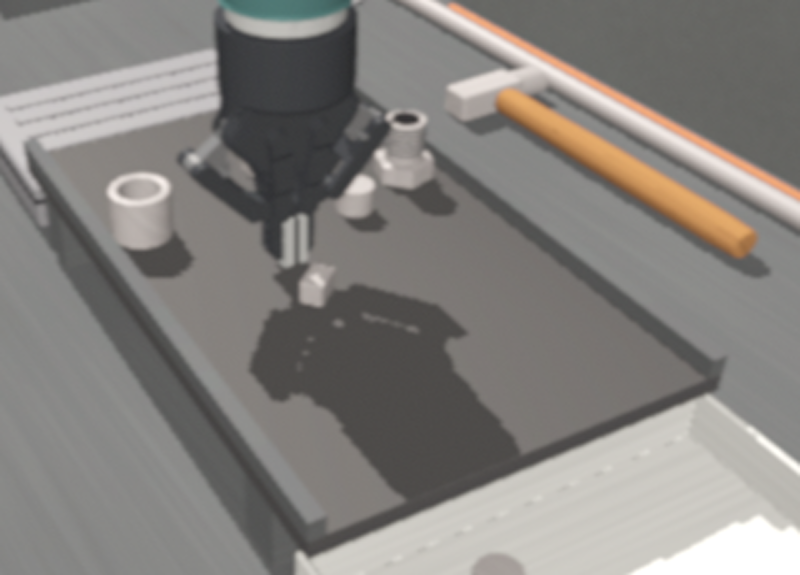

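Emit:
{"name": "servo_tool", "arguments": {"translation": [[-0.5,-8,0],[-0.5,-10,0],[-0.5,-10,0],[-0.8,-14,0],[-0.8,-14,0],[-0.8,-14,0],[-0.8,-14,0],[-0.8,-14,0],[-0.8,-14,0],[-0.8,-14,0],[-0.8,-14,0],[-0.5,-10,0]], "angular": [[0,0,0],[0,0,0],[0,0,0],[0,0,0],[0,0,0],[0,0,0],[0,0,0],[0,0,0],[0,0,0],[0,0,0],[0,0,0],[0,0,0]]}}

```text
t: 7.48
eef_pos: [0.529, -0.2001, 0.0648]
eef_rot: [1.253, 1.571, -0.373]
contact_force: [-0.2, 0.2, 0.2]
grip_width: 0.003
```

```bash
python3 st.py 5 side;python3 -c "
import cv2
im=cv2.imread('pics/side5.png')[200:450,250:570];a=cv2.resize(im,None,fx=2.5,fy=2.3,interpolation=2);cv2.imwrite('pics/z5.png',a)"
```

```text
7.475 [ 528.968 -200.115   64.82 ] sv [150.73 -25.18] y [ 0.998 -0.055  0.   ] [-0.214  0.194  0.178] 0.002506697057969496 [-0.476  0.313 -0.357  0.901  0.     1.15 ]
```

View pics/z5.png

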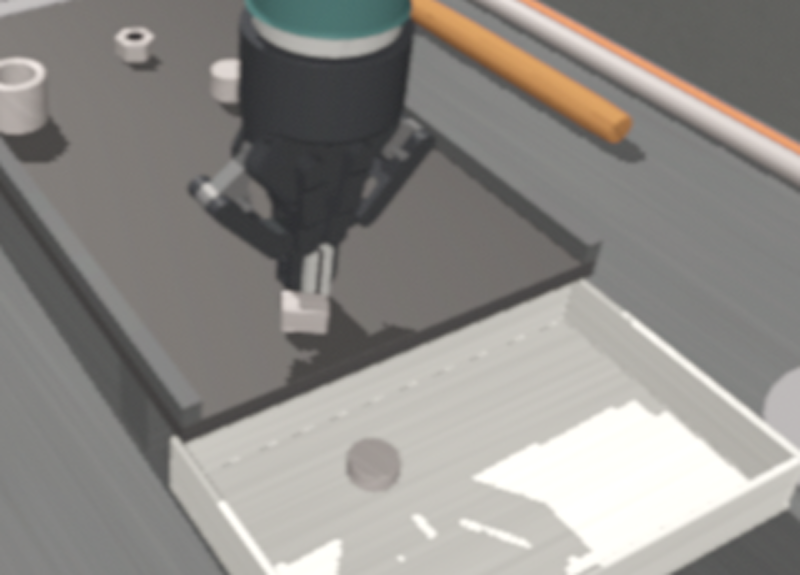

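Emit:
{"name": "servo_tool", "arguments": {"translation": [[-0.6,-11,0],[-0.5,-9,0],[-0.4,-8,0],[-0.4,-8,0],[-0.3,-7,0],[0,0,0]], "angular": [[0,0,0],[0,0,0],[0,0,0],[0,0,0],[0,0,0],[0,0,0]]}}

```text
t: 8.28
eef_pos: [0.5269, -0.2427, 0.0648]
eef_rot: [0.791, 1.571, -0.836]
contact_force: [0.4, 0.4, 0.1]
grip_width: 0.0
```

```bash
python3 st.py 6 side;python3 -c "
import cv2
im=cv2.imread('pics/side6.png')[200:450,250:570];a=cv2.resize(im,None,fx=2.5,fy=2.3,interpolation=2);cv2.imwrite('pics/z6.png',a)"
```

```text
8.275 [ 526.858 -242.723   64.837] sv [193.39  -24.944] y [ 0.998 -0.056  0.   ] [0.438 0.412 0.141] 0.00032045717651387 [-0.543  0.335 -0.325  0.91  -0.     1.083]
```

View pics/z6.png

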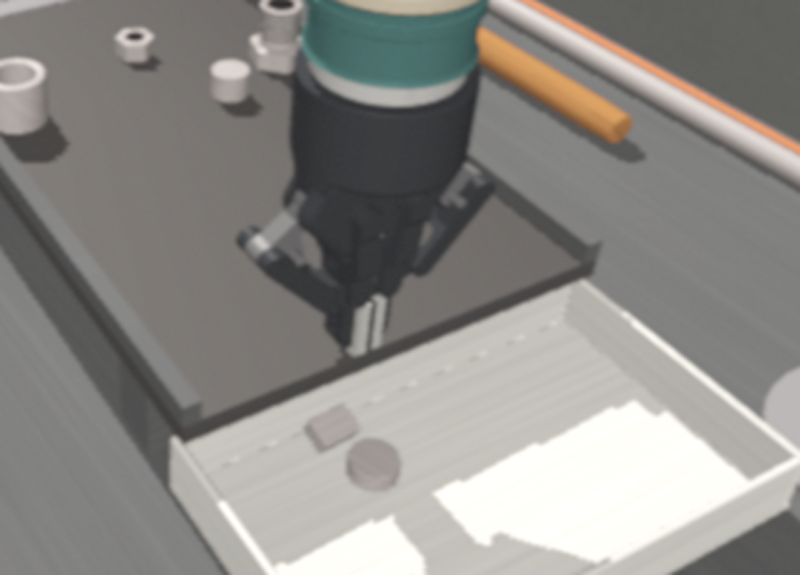

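```bash
python3 - <<'E'
from h import *
c=pickle.load(open("side6.pkl","rb"))
R,_=cv2.Rodrigues(c["rvec"]); o=-R.T@c["tvec"]
for p in [(365,350),(245,250),(240,235),(260,255),(300,290),(335,310),(485,185),(495,185),(460,225),(420,270)]:
    uv=(250+p[0]/2.5,200+p[1]/2.3)
    d=R.T@np.array([(uv[0]-c["cx"])/c["fx"],(uv[1]-c["cy"])/c["fy"],1.])
    t=(193-sv(o)[0])/((d[:2]@U)*1000); q=o+t*d; print(p,sv(q)-[193,-25],q[2]*1000-65)
E
```

```text
(365, 350) [1.42108547e-13 7.38861231e+00] -12.079378039788146
(245, 250) [ 1.13686838e-13 -6.46922275e+01] 91.11947729475833
(240, 235) [ 1.70530257e-13 -6.74810674e+01] 101.463950805958
(260, 255) [ 1.42108547e-13 -5.69972949e+01] 84.61235799987782
(300, 290) [ 1.98951966e-13 -3.45579403e+01] 51.659539827113306
(335, 310) [ 1.70530257e-13 -1.36525928e+01] 27.875097953337757
(485, 185) [1.98951966e-13 6.68287998e+01] 77.59722803177632
(495, 185) [1.98951966e-13 7.32869013e+01] 75.04711990197276
(460, 225) [8.52651283e-14 5.55151339e+01] 55.466085588078144
(420, 270) [1.70530257e-13 3.48428990e+01] 33.30577766460324
```

Emit:
{"name": "servo_tool", "arguments": {"translation": [[0,0,55],[14.6,50.7,0],[14.6,50.7,0],[14.6,50.7,0],[14.6,50.7,0],[14.6,50.7,0],[0,0,0],[0,0,-20],[0,0,0]], "angular": [[0,0,0],[0,0,0],[0,0,0],[0,0,0],[0,0,0],[0,0,0],[0,0,0],[0,0,0],[0,0,0]]}}

```text
t: 9.45
eef_pos: [0.5977, 0.0111, 0.0982]
eef_rot: [-1.53, 1.566, 3.127]
contact_force: [-0.9, 0.5, -1.0]
grip_width: -0.001
```

```bash
python3 st.py 7 side;python3 -c "
import cv2
im=cv2.imread('pics/side7.png')[100:350,200:520];a=cv2.resize(im,None,fx=2.5,fy=2.3,interpolation=2);cv2.imwrite('pics/z7.png',a)"
```

```text
9.45 [597.721  11.111  98.164] sv [-63.96   31.852] y [ 0.998 -0.055 -0.004] [-0.856  0.498 -1.038] -0.0006288003122105004 [-0.089  0.331 -0.249  0.995 -0.     1.537]
```

View pics/z7.png

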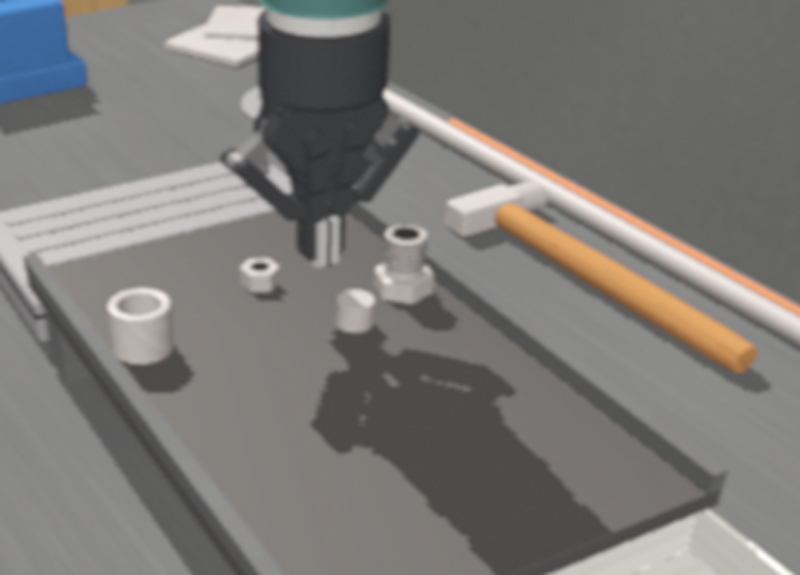

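Emit:
{"name": "servo_tool", "arguments": {"translation": [[1,0,-20],[0,0,-8],[0,0,-4],[0,0,0]], "angular": [[0,0,0],[0,0,0],[0,0,0],[0,0,0]]}}

```text
t: 10.0
eef_pos: [0.6008, 0.0112, 0.068]
eef_rot: [-1.337, 1.571, -2.963]
contact_force: [0.6, -0.4, 0.4]
grip_width: 0.004
```

```bash
python3 st.py 8 side;python3 -c "
import cv2
im=cv2.imread('pics/side8.png')[100:350,200:520];a=cv2.resize(im,None,fx=2.5,fy=2.3,interpolation=2);cv2.imwrite('pics/z8.png',a)"
```

```text
10.0 [600.79   11.176  67.984] sv [-64.194  34.912] y [ 0.998 -0.055 -0.   ] [ 0.635 -0.43   0.389] 0.0037682196594308 [-0.089  0.364 -0.274  0.932 -0.     1.537]
```

View pics/z8.png

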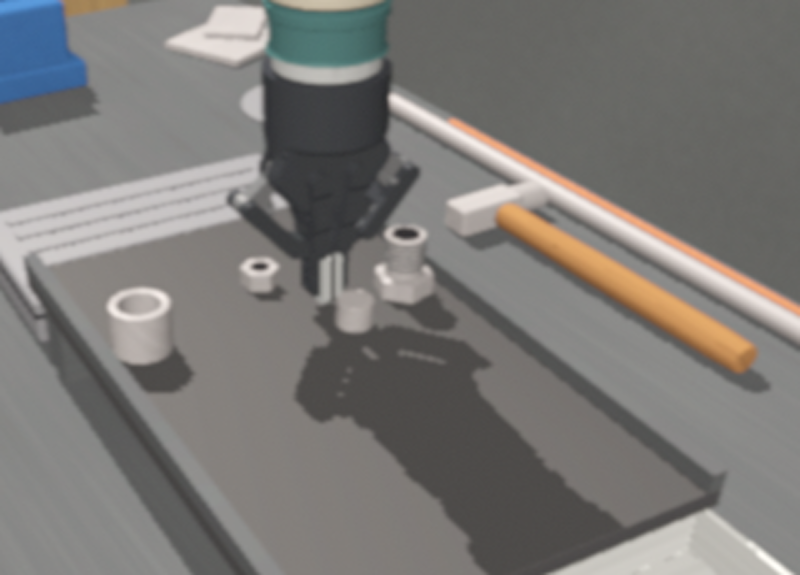

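Emit:
{"name": "servo_tool", "arguments": {"translation": [[-0.4,-7,0],[-0.4,-8,0],[-0.4,-8,0],[-0.5,-10,0],[-0.5,-10,0],[-0.5,-10,0],[0,0,0]], "angular": [[0,0,0],[0,0,0],[0,0,0],[0,0,0],[0,0,0],[0,0,0],[0,0,0]]}}

```text
t: 10.92
eef_pos: [0.5979, -0.0428, 0.0676]
eef_rot: [-0.382, 1.57, -2.009]
contact_force: [-0.5, 0.3, 0.3]
grip_width: -0.004
```

```bash
python3 st.py 9 side;python3 -c "
import cv2
im=cv2.imread('pics/side9.png')[100:350,200:520];a=cv2.resize(im,None,fx=2.5,fy=2.3,interpolation=2);cv2.imwrite('pics/z9.png',a)"
```

```text
10.925 [597.94  -42.771  67.648] sv [-10.171  35.034] y [ 0.998 -0.056 -0.   ] [-0.536  0.272  0.342] -0.004360621316520602 [-0.179  0.363 -0.278  0.931 -0.001  1.448]
```

View pics/z9.png

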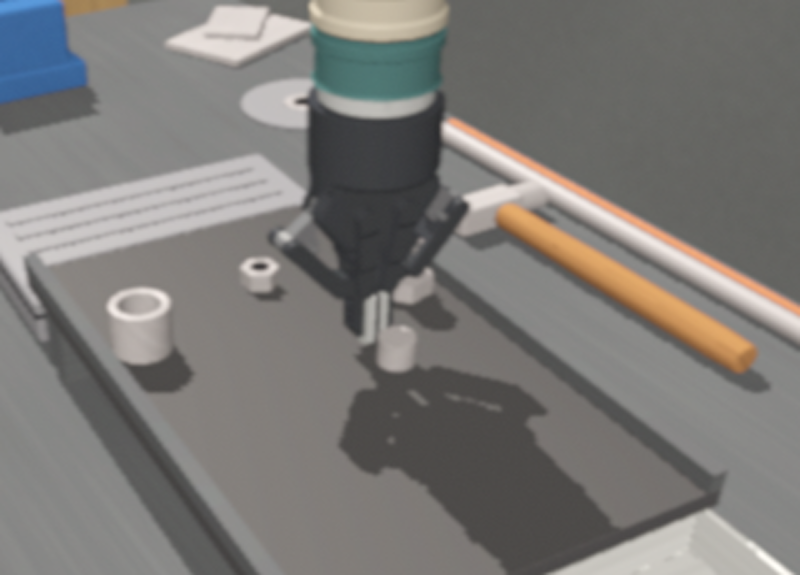

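The tall slug is moving along in front of the face, slightly to its right side. I'll recentre the face and continue.

Emit:
{"name": "servo_tool", "arguments": {"translation": [[0.3,6,0],[4.5,0,-2],[-0.4,-8,0],[-0.7,-13,0],[-0.8,-14,0],[-0.8,-14,0],[-0.8,-14,0],[-0.8,-14,0],[-0.8,-14,0],[-0.8,-14,0],[-0.8,-14,0],[-0.5,-10,0]], "angular": [[0,0,0],[0,0,0],[0,0,0],[0,0,0],[0,0,0],[0,0,0],[0,0,0],[0,0,0],[0,0,0],[0,0,0],[0,0,0],[0,0,0]]}}

```text
t: 12.48
eef_pos: [0.5957, -0.1656, 0.0658]
eef_rot: [1.556, 1.571, -0.071]
contact_force: [-0.8, 1.0, 0.6]
grip_width: -0.0
```

```bash
python3 st.py 10 side;python3 -c "
import cv2
im=cv2.imread('pics/side10.png')[150:400,250:570];a=cv2.resize(im,None,fx=2.5,fy=2.3,interpolation=2);cv2.imwrite('pics/z10.png',a)"
```

```text
12.475 [ 595.688 -165.595   65.843] sv [112.592  39.541] y [ 0.998 -0.055  0.   ] [-0.829  0.968  0.585] -0.00041227460372220565 [-0.376  0.393 -0.236  0.941  0.     1.251]
```

View pics/z10.png

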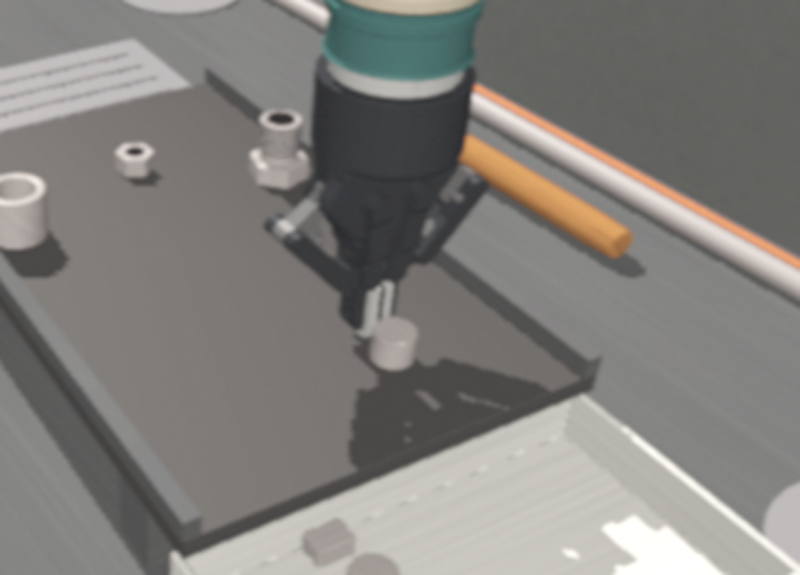

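Emit:
{"name": "servo_tool", "arguments": {"translation": [[-0.7,-14,0],[-0.7,-12,0],[-0.7,-12,0],[-0.5,-10,0],[-0.4,-8,0],[-0.4,-8,0],[-0.4,-7,0],[-0.3,-6,0],[0,0,0]], "angular": [[0,0,0],[0,0,0],[0,0,0],[0,0,0],[0,0,0],[0,0,0],[0,0,0],[0,0,0],[0,0,0]]}}

```text
t: 13.65
eef_pos: [0.5916, -0.2422, 0.0658]
eef_rot: [0.093, 1.571, -1.533]
contact_force: [0.2, -0.1, -0.0]
grip_width: -0.0
```

```bash
python3 st.py 11 side
```

```text
13.65 [ 591.578 -242.173   65.764] sv [189.282  39.649] y [ 0.998 -0.056  0.   ] [ 0.181 -0.124 -0.05 ] -0.00013910829791561756 [-0.49   0.426 -0.186  0.959 -0.     1.137]
```

View pics/side11.png

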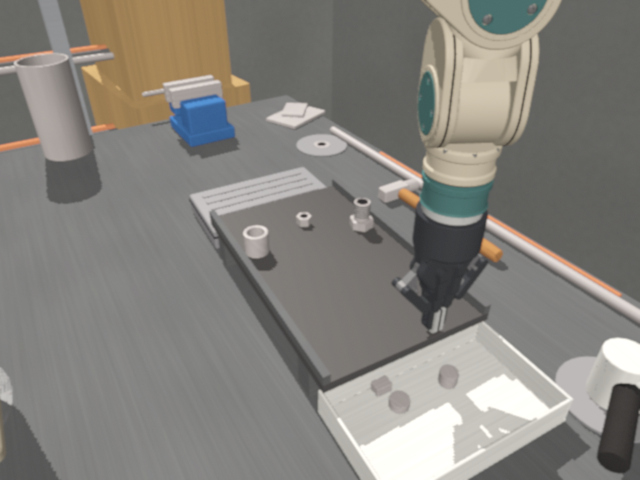

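Emit:
{"name": "servo_tool", "arguments": {"translation": [[0,0,60],[-1.5,47.5,0],[-1.5,47.5,0],[-1.5,47.5,0],[-1.5,47.5,0],[-1.5,47.5,0],[-1.5,47.5,0],[-1.5,47.5,0],[0,0,-25],[0,0,-20],[0,0,-13],[0,0,0]], "angular": [[0,0,0],[0,0,0],[0,0,0],[0,0,0],[0,0,0],[0,0,0],[0,0,0],[0,0,0],[0,0,0],[0,0,0],[0,0,0],[0,0,0]]}}

```text
t: 15.2
eef_pos: [0.58, 0.0909, 0.0667]
eef_rot: [-1.479, 1.568, -3.105]
contact_force: [0.1, 0.1, -0.4]
grip_width: -0.004
```

```bash
python3 st.py 12 side;python3 -c "
import cv2
im=cv2.imread('pics/side12.png')[100:350,180:500];a=cv2.resize(im,None,fx=2.5,fy=2.3,interpolation=2);cv2.imwrite('pics/z12.png',a)"
```

```text
15.2 [579.977  90.851  66.712] sv [-142.605    9.749] y [ 0.998 -0.055 -0.003] [ 0.114  0.076 -0.406] -0.0044333688326083 [ 0.045  0.346 -0.305  0.923  0.     1.671]
```

View pics/z12.png

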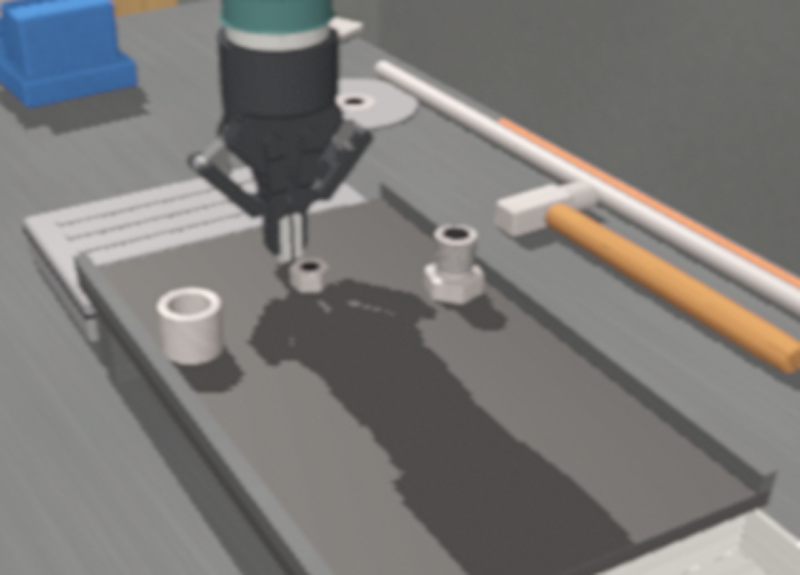

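Emit:
{"name": "servo_tool", "arguments": {"translation": [[0.7,-5,-1.5],[-0.4,-8,0],[-0.4,-8,0],[-0.4,-8,0],[-0.7,-12,0],[-0.8,-14,0],[-0.8,-14,0],[-0.8,-14,0],[-0.8,-14,0],[-0.8,-14,0],[-0.8,-14,0],[-0.8,-14,0]], "angular": [[0,0,0],[0,0,0],[0,0,0],[0,0,0],[0,0,0],[0,0,0],[0,0,0],[0,0,0],[0,0,0],[0,0,0],[0,0,0],[0,0,0]]}}

```text
t: 16.75
eef_pos: [0.5742, -0.0491, 0.0663]
eef_rot: [2.889, 1.571, 1.263]
contact_force: [0.9, 1.3, 0.0]
grip_width: 0.001
```

```bash
python3 st.py 13 side;python3 -c "
import cv2
im=cv2.imread('pics/side13.png')[100:350,180:500];a=cv2.resize(im,None,fx=2.5,fy=2.3,interpolation=2);cv2.imwrite('pics/z13.png',a)"
```

```text
16.75 [574.231 -49.057  66.298] sv [-2.591 11.706] y [ 0.998 -0.055  0.   ] [0.867 1.31  0.019] 0.0012770321290563505 [-0.197  0.328 -0.332  0.911  0.     1.428]
```

View pics/z13.png

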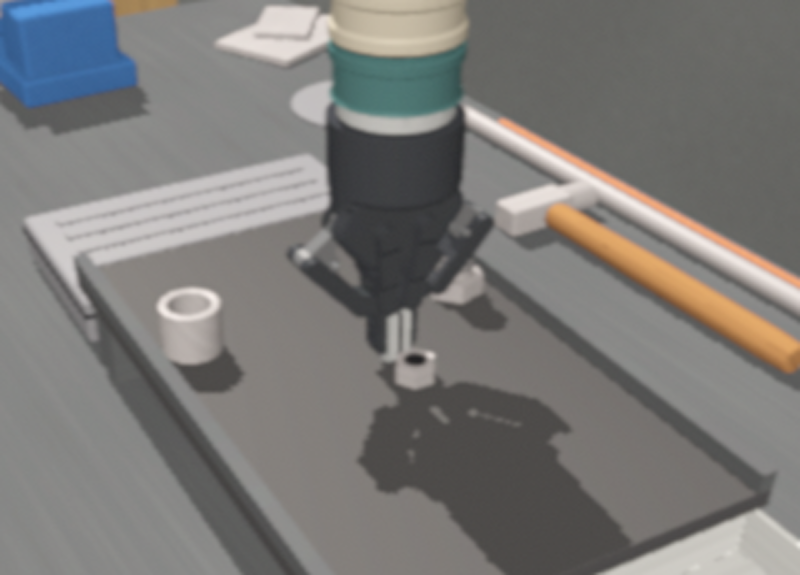

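Emit:
{"name": "servo_tool", "arguments": {"translation": [[-0.8,-14,-1],[-0.8,-14,0],[-0.8,-14,0],[-0.8,-14,0],[-0.8,-14,0],[-0.8,-14,0],[-0.8,-14,0],[-0.8,-14,0],[-0.8,-14,0],[-0.7,-12,0],[-0.5,-10,0],[-0.5,-8,0]], "angular": [[0,0,0],[0,0,0],[0,0,0],[0,0,0],[0,0,0],[0,0,0],[0,0,0],[0,0,0],[0,0,0],[0,0,0],[0,0,0],[0,0,0]]}}

```text
t: 18.3
eef_pos: [0.5654, -0.2047, 0.0653]
eef_rot: [-3.04, 1.571, 1.617]
contact_force: [0.5, 0.6, -0.0]
grip_width: 0.003
```

```bash
python3 st.py 14 side
```

```text
18.3 [ 565.358 -204.741   65.29 ] sv [153.347  11.409] y [ 0.998 -0.055 -0.   ] [ 0.517  0.588 -0.024] 0.0027908481909617675 [-0.455  0.368 -0.276  0.927  0.     1.171]
```

View pics/side14.png

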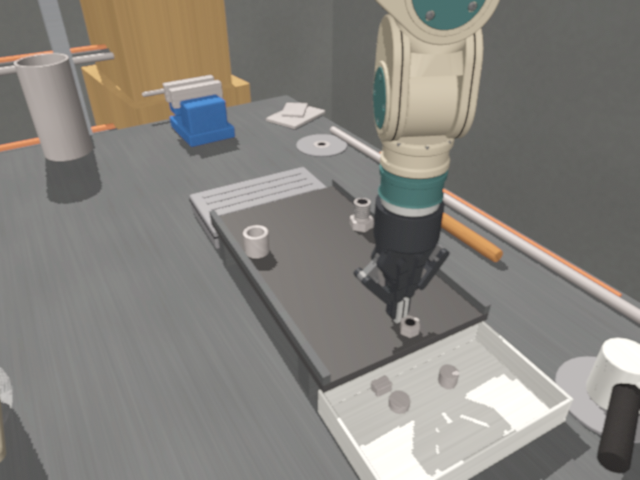

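Emit:
{"name": "servo_tool", "arguments": {"translation": [[-0.5,-8,0],[-0.5,-8,0],[-0.4,-8,0],[-0.4,-8,0],[-0.3,-6,0],[0,0,0],[0,0,0]], "angular": [[0,0,0],[0,0,0],[0,0,0],[0,0,0],[0,0,0],[0,0,0],[0,0,0]]}}

```text
t: 19.23
eef_pos: [0.5632, -0.242, 0.0653]
eef_rot: [-2.486, 1.571, 2.172]
contact_force: [0.3, 0.7, -0.3]
grip_width: -0.003
```

```bash
python3 st.py 15 side
```

```text
19.225 [ 563.21  -242.017   65.255] sv [190.686  11.315] y [ 0.998 -0.055 -0.   ] [ 0.319  0.731 -0.275] -0.002782207328258174 [-0.511  0.386 -0.248  0.937  0.     1.114]
```

View pics/side15.png

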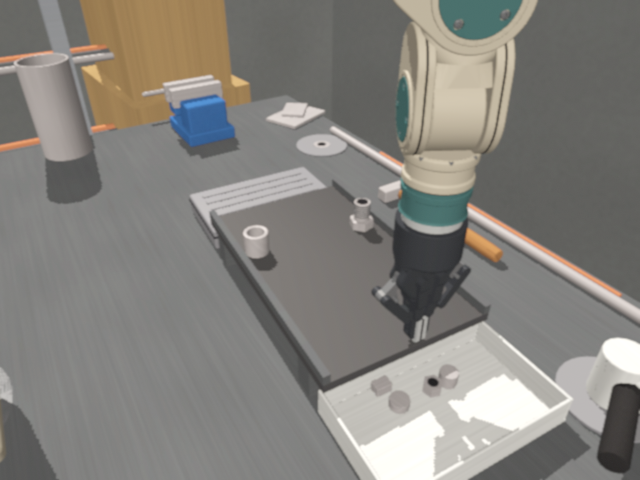

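All four offcuts are in the tray. I'll lift clear, back towards the plate's middle, and check from above.

Emit:
{"name": "servo_tool", "arguments": {"translation": [[0,5,40],[0,20,50],[0,45,30],[0,50,0],[0,50,0],[0,50,0],[0,50,0],[0,50,0],[0,50,0],[0,0,0],[0,0,0],[0,0,0]], "angular": [[0,0,0],[0,0,0],[0,0,0],[0,0,0],[0,0,0],[0,0,0],[0,0,0],[0,0,0],[0,0,0],[0,0,0],[0,0,0],[0,0,0]]}}

```text
t: 20.78
eef_pos: [0.5633, 0.1268, 0.1853]
eef_rot: [-0.451, 1.57, -2.079]
contact_force: [0.6, 0.0, -0.8]
grip_width: -0.001
```

```bash
python3 st.py 16 side top; python3 - <<'E'
import cv2,numpy as np
a=cv2.imread('pics/top16.png')[160:400,240:570];b=cv2.imread('pics/side16.png')[170:410,250:580]
cv2.imwrite('pics/z16.png',np.hstack([cv2.resize(a,(400,291)),cv2.resize(b,(400,291))]))
x=cv2.imread('pics/side0.png').astype(int);y=cv2.imread('pics/side16.png').astype(int)
for n,(r,c) in {"socket":((222,260),(238,276)),"nipple":((192,235),(345,378))}.items():
    print(n,abs(x-y)[r[0]:r[1],c[0]:c[1]].mean(), (abs(x-y)[r[0]:r[1],c[0]:c[1]].max(2)>25).sum())
E
```

```text
20.775 [563.279 126.777 185.254] sv [-177.559   -8.9  ] y [ 0.998 -0.056 -0.   ] [ 0.59  0.03 -0.84] -0.001181628721771262 [ 0.11   0.221 -0.197  1.153 -0.     1.737]
socket 7.489612188365651 0
nipple 8.736903922950434 38
```

View pics/z16.png

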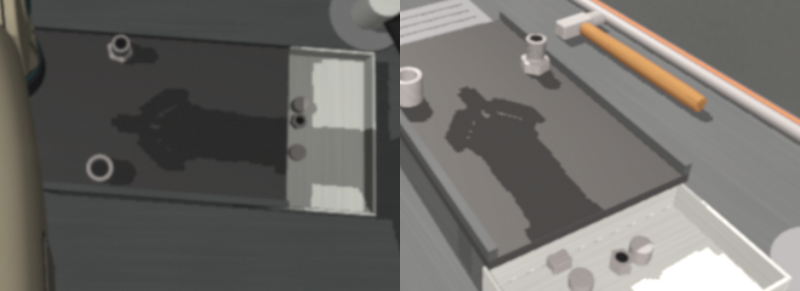

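```bash
python3 -c "
from bench import close_job
print(close_job())"
```

```text
the job is handed in; nothing more can be done
None
```

I swept all four offcuts off the plate's tray end with the fingers shut, one at a time: flat slug, block, tall slug, then nut. Nothing was picked up. The job was handed in after about 21 s of the 67 s allowed, and the contact forces I read after each move stayed at about 1 N.

- **Offcuts:** the last side picture shows all four lying on the tray floor. The top picture shows three of them. The block is hidden there under the plate's overhanging end, so its place is confirmed from the side view only.
- **Fittings:** both stand upright where they started. Comparing the side picture before and after, the socket area shows no strong change. The nipple area shows 38 changed pixels, which I put down to lighting because the nipple looks the same in place and shape. I didn't measure its position again.
- **Robot:** it finished clear of everything, with the tip about 185 mm above the bench.
- **Disagreement:** the two cameras placed the tall slug and nut 3 to 5 mm apart. The tall slug rode slightly off-centre on the fingers, so I recentred once partway along.

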